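# Pump the bench clamp up to a wooden mould and hold it gripped

## Task

The wooden sweet mould lies loose in the small steel bench clamp: pump the clamp's trigger, swinging it each time to its stop towards the grey grip and letting it spring right back, until the jaw has pushed the mould up against the fixed jaw. Stop squeezing when the jaw's sprung pad is pushed in about half its travel - firm, but never driven right home, which would bruise the carving - and finish still holding the trigger squeezed there. Work the clamp only by its trigger and grip: do not push the bar, jaw or mould by hand, and leave the things standing around where they are.

Things in the scene. Friction and masses are not known exactly. Their poses are not given: they have to be found in the camera images.
- clamp: Bench clamp fixed to the table: base plate 260 x 90 x 8, from x = -104 to 156 mm mm. Origin on the table surface on its centre line; x points from trigger to fixed jaw (the clamping direction), z up. In this frame: moving jaw and pad 70 mm wide, below z = 37 mm; toothed bar 12 mm wide, below z = 33 mm, reaching back to x = -120 mm at most.
- fixed_jaw: Fixed jaw: an upright steel plate 14 mm thick, 90 mm wide, 38 mm tall, screwed across the far end of the clamp's base plate, sometimes nearer, sometimes further (face at clamp x = 119 to 135 mm). Origin at the foot of its pressing face, 8 mm above the table; axes as the clamp's.
- grip_top (a point): Centre of the top of the fixed grey grip, an upright post 14 mm (clamp x) by 26 mm (y), top at z = 130 mm, standing at clamp x = -30 to -16 mm on two cheeks 52 mm high. The trigger stands parallel to it on the clamp -x side. Over trigger and grip it measures about 69 mm at z = 110 mm at rest, 39 mm with the trigger at its stop.
- trigger (a joint): Trigger, rad: 0 = at rest, leaning 0.15 rad away from the grip; grows as it swings in clamp +x towards the grip, stop at 0.30. Hinge along y at clamp x = -65, z = 10 mm. Spring return (2 to 4 N at z = 110 mm); driving the bar takes up to 16 N there. A full stroke and return moves the bar 10 mm: about 0.08 rad lost motion, then about 46 mm per rad; it must return below 0.03 to catch the next tooth. 2 to 6 strokes.
- trigger_tip (a point): Point in the middle of the trigger blade, 120 mm from its hinge, near its top (z about 129 mm). The blade is upright, 10 mm thick (clamp x) and 26 mm wide (y), its upper 60 mm free to push; the pushing face lies 5 mm behind this point (clamp -x).
- bar (a joint): Slide of the toothed bar with the moving jaw, m, growing towards the fixed jaw, 0 to 0.060; starts between 0 and 0.014. A friction brake of 14 N holds the bar wherever it is left. With the pad out, the pad's face is at clamp x = 27 mm + this value.
- pad (a joint): How far the jaw's sprung pad is pushed back into the jaw, m: 0 = out, 0.015 = right home. Spring 0.8 N per mm (half way in it presses with 6 N). While the mould is still sliding it may read 1 to 4 mm.
- pad_face (a point): Centre of the pad's pressing face, clamp z = 22.5 mm.
- sweet_mould: The carved wooden sweet mould, a bar 62 mm (its x) by 235 mm (its y) by 26 mm, 0.16 to 0.3 kg, lying loose across the clamp's base plate between pad and fixed jaw, carved side up. Origin at the centre of its underside, 8 mm above the table. At the start it stands 3 to 10 mm short of the fixed jaw and a little askew.
- flour_shaker: Bystander: steel flour shaker, 72 mm across, 88 mm tall, standing; origin at the centre of its foot.
- ring_mould: Bystander: thin steel ring mould, 69 mm across, 32 mm tall; origin at the centre of its foot.
- pastry_brush: Bystander: flat pastry brush with wooden handle, 203 x 43 x 14 mm, lying; origin at the centre of its underside, bristles at +x.

How it is judged:
By the outcome, as a careful person would: the job done as asked, in the order asked, and still so for the second after the job is handed in, while the arm keeps its last pose, push and grip.
It also fails if it takes over 67 s, if anything falls off the work surface, if the arm or the gripper's body presses on something with over 40 N, if the wrist force passes 120 N, or if a joint passes its speed limit or range.

## Robot

A 6-joint arm with a two-finger parallel gripper is mounted at the origin on the work surface; the furniture and walls round the work are solid. World frame = base frame: x ahead of the robot, y to its left, z up, the work surface at z = 0. Lengths are in m, angles in rad, forces in N, time in s.
With the tool pointing down it reaches from about 0.25 to 0.775 m from the base axis. Payload 4 kg.
Tool frame: the origin (TCP) lies between the finger pads; the fingertips stand 14 mm ahead of it and the grasp point (between the pads) lies 5 mm behind it; z points along the fingers, y is the direction in which the jaws open and shut (so a half turn about z gives the same grasp; the last joint's range is limited). The gripper opens to 94 mm and grips with 3 to 60 N. Pads are 16 mm wide; open, the fingers measure 119 mm over their backs; the gripper's body (75 mm by 177 mm) begins 78 mm behind the grasp point.
Start: joints at [1.229, 0.087, 1.371, -0, 1.684, -0.103], TCP at [0.13, 0.534, 0.22] pointing down, gripper open.
Joint ranges: [-3.1, 3.1], [-0.76, 2.03], [0.27, 2.55], [-1.08, 4.22], [0.17, 2.65], [-2.57, 2.57]. Speed limits (rad/s): [2.79, 2.79, 3.14, 3.14, 3.14, 3.14].

## Interface

Orientations are given as [roll, pitch, yaw] about the fixed x, y, z axes, in that order (R = Rz(yaw) Ry(pitch) Rx(roll)).
In Python, from bench import robot, cams, spotter gives the robot as it stands.
- The arm moves only by the shell command python3 -m inch 'ROWS'. ROWS is JSON, a list of rows, each an object of numbers: "grip": the opening, from 0 (shut) to 1 (fully open); "dx", "dy", "dz": the shift along the tool's x, y, z in units of 25 mm (1.0 is 25 mm); "rx", "ry", "rz": the turn, a rotation vector about the tool's x, y, z in units of 5 degrees (1.0 is 5 degrees). A call has 1 to 12 rows; each row shifts and turns the pose as measured when the row begins, along the tool's axes as they then stand; what a row does not reach is not made up. A row lasts 1/8 s, in which the tool goes at most 62.5 mm and 10.7 degrees, less where a joint would pass 70% of its speed; a pose out of reach is approached as far as the arm can. A call is refused whole if a number of a shift passes 1 or a number of a turn 1, either way. A call with a gripper value outside its range is refused whole. The fingers move at their own pace and stop on an object; the grip force is fixed at half the most. Time passes only in rows, so rows that do not move let the fingers close. It gives the time, the measured TCP pose, the force and the opening at its end, in the units of the state.
- robot.get_obs(): the state, without advancing time (a new reading comes with each control period).
- cams.snapshot(name): name is "scene" or "side" or "wrist"; returns a dict with "frame" (480x640x3 uint8, red, green, blue), "intrinsics" (3x3 intrinsics, pixels), "eye" and "orientation" of the camera in the world. Camera axes: x right, y up, looking along -z (the intrinsics and any distortion apply to the point x, -y, -z); pixel columns grow to the right and rows downward; lengths in m; the calibration is good to about 2 mm. The wrist camera is an equidistant fisheye: a pixel r from the principal point sees the ray r / f radians off the axis. A picture is of the moment at which its call begins. There is no depth.
- robot.close_job(): hands the job in, once; it reports no verdict.
Trained networks look in a picture, given as the dict that the camera call returned (one of the last four; its "shot" number tells which), for a name from the list of things; names that differ only in an ending like _2 or _b are one class to them, and where a whole thing is asked for, a point or a joint stands for the part that bears it (a point fixed in the world has none). Each returns a list of dicts, best first, with "score" (0 to 1); they miss things now and then, are a little off and sometimes report something else, mostly with a low value. They report only what shows in the picture. A call takes as long as a camera call.
- spotter.regions_of(picture, query): "pixels" (480x640 bool, what is visible of it) and "extent" ([left, top, right, bottom] in pixels, round what is visible of it).
- spotter.place_of(picture, query): "pixel" ([column, row] in pixels: a listed point, or the origin of a listed thing).
The state is a dict: "time": time; "joint_positions": joint angles; "qvel": joint speeds; "joint_torque": joint torques, N m; "tool_pos": TCP position; "ee_rot": TCP orientation; "wrist_force": force on the tool from outside, world axes, zero at the start; "wrist_torque": the same for the moment, N m; "width": finger opening in m.
Only numpy, scipy, OpenCV 4.12 (cv2) and the standard library are available. Lean on these libraries where they do the work, as an engineer would, in place of code of your own. Each camera call takes 0.05 s, during which the arm holds its last target.

## Working session

There is one attempt and no reset: what is moved stays moved. The work goes in short steps, Python scripts to look and compute and a shell command to move; the robot and the scene stay as the last step left them, time stands still between calls to the robot, and variables do not carry over. Pictures are saved under pics/ and viewed, and the job is handed in when it is done.

```bash
ls; mkdir -p pics; python3 - <<'E'
from bench import robot, cams, spotter
import cv2,json
print(robot.get_obs())
for n in ["scene","side","wrist"]:
    p=cams.snapshot(n)
    cv2.imwrite(f"pics/{n}0.png",p["frame"][:,:,::-1])
    print(n,p["intrinsics"],p["eye"],p["orientation"],[k for k in p])
    for q in ["clamp","fixed_jaw","grip_top","trigger_tip","pad_face","sweet_mould"]:
        r=spotter.place_of(p,q); print(q,[(x["pixel"],round(x["score"],2)) for x in r[:2]])
E
```

```text
pics
{'time': 0.0, 'joint_positions': array([ 1.22889361e+00,  8.79709784e-02,  1.37220265e+00, -3.61826409e-05,
        1.68358381e+00, -1.03102923e-01]), 'qvel': array([-0.0002404 , -0.0004432 ,  0.00071442,  0.00077706, -0.00231561,
        0.00222605]), 'joint_torque': array([-1.01571608e-03, -3.40180349e+01, -3.02423608e+01,  7.15838489e-02,
        3.31166026e-02, -1.82460717e-04]), 'tool_pos': array([0.12994543, 0.53391712, 0.21832158]), 'ee_rot': array([-3.13943566e+00, -1.87030040e-04,  2.90278862e+00]), 'wrist_force': array([-0.11802274,  0.09442769,  0.34237444]), 'wrist_torque': array([0.02900408, 0.01293158, 0.02768735]), 'width': 0.09442534183778907}
scene [[573.11566631   0.         317.54116227]
 [  0.         573.11566631 240.94749753]
 [  0.           0.           1.        ]] [ 0.13547846 -0.62083269  0.78663361] [ 0.8258821   0.00573712 -0.5974027 ] ['frame', 'intrinsics', 'eye', 'orientation', 'shot']
clamp [([285.0, 232.4], 0.62)]
fixed_jaw [([338.3, 201.5], 0.61), ([284.2, 229.6], 0.43)]
grip_top [([270.9, 184.8], 0.7), ([295.1, 215.1], 0.18)]
trigger_tip [([24
[... 242 characters left out ...]
   0.           1.        ]] [ 0.36564411 -0.63427835  0.6383433 ] [ 0.8989803   0.00996834 -0.26874933] ['frame', 'intrinsics', 'eye', 'orientation', 'shot']
clamp [([321.0, 236.9], 0.92)]
fixed_jaw [([374.5, 224.7], 0.4)]
grip_top [([308.0, 183.4], 0.9)]
trigger_tip [([280.0, 191.3], 0.57)]
pad_face [([331.2, 222.7], 0.41)]
sweet_mould [([359.0, 222.6], 0.91)]
wrist [[371.64829954   0.         317.53206762]
 [  0.         371.64829954 237.0415113 ]
 [  0.           0.           1.        ]] [0.05923229 0.55295736 0.38442099] [-0.25370819 -0.00173331  1.33244696] ['frame', 'intrinsics', 'eye', 'orientation', 'shot']
clamp []
fixed_jaw []
grip_top []
trigger_tip []
pad_face []
sweet_mould []
```

View pics/scene0.png

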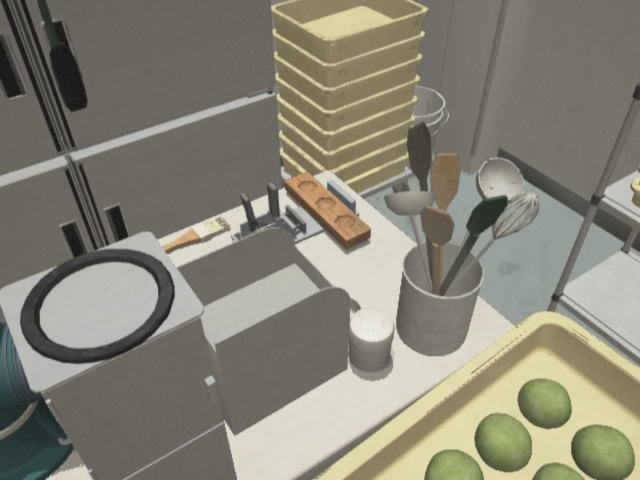

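View pics/side0.png

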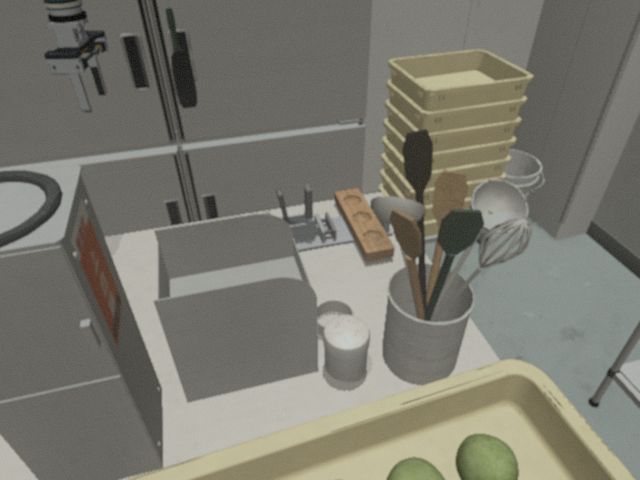

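```bash
cat > h.py <<'E'
import numpy as np
from scipy.spatial.transform import Rotation as R
from scipy.optimize import least_squares
def Rm(p): return R.from_euler('xyz',p["orientation"]).as_matrix()
def proj(p,X):
    c=(np.asarray(X)-p["eye"])@Rm(p); K=p["intrinsics"]
    v=np.stack([c[...,0],-c[...,1],-c[...,2]],-1)
    if 'fish' in p:
        th=np.arctan2(np.hypot(v[...,0],v[...,1]),v[...,2]); s=th/np.hypot(v[...,0],v[...,1])
        return np.stack([K[0,0]*v[...,0]*s+K[0,2],K[1,1]*v[...,1]*s+K[1,2]],-1)
    return np.stack([K[0,0]*v[...,0]/v[...,2]+K[0,2],K[1,1]*v[...,1]/v[...,2]+K[1,2]],-1)
def ray(p,px):
    K=p["intrinsics"]; d=np.array([(px[0]-K[0,2])/K[0,0],-(px[1]-K[1,2])/K[1,1],-1.])
    return Rm(p)@(d/np.linalg.norm(d))
def at_z(p,px,z):
    d=ray(p,px); return p["eye"]+d*(z-p["eye"][2])/d[2]
def tri(obs):
    A=0;b=0
    for p,px in obs:
        d=ray(p,px);M=np.eye(3)-np.outer(d,d);A=A+M;b=b+M@p["eye"]
    return np.linalg.solve(A,b)
E
python3 - <<'E'
from bench import robot, cams, spotter
from h import *
P=[cams.snapshot("scene"),cams.snapshot("side")]
for q in ["clamp","fixed_jaw","grip_top","trigger_tip","pad_face","sweet_mould"]:
    o=[(p,spotter.place_of(p,q)) for p in P]; o=[(p,r[0]["pixel"]) for p,r in o if r]
    if len(o)==2:
        X=tri(o); print(q,X.round(4),[(proj(p,X)-np.array(u)).round(1) for p,u in o])
for q in ["flour_shaker","ring_mould","pastry_brush"]:
    for p in P:
        r=spotter.place_of(p,q)
        print(q,[(x["pixel"],at_z(p,x["pixel"],0).round(3),x["score"]) for x in r[:1]])
E
```

```text
clamp [ 0.5789  0.1572 -0.0006] [array([ 0.1, -0.6]), array([-0.2,  0.6])]
fixed_jaw [0.6891 0.1281 0.0317] [array([-0.1,  0.6]), array([ 0.2, -0.5])]
grip_top [0.5527 0.158  0.1274] [array([ 0.1, -0.5]), array([-0.2,  0.4])]
trigger_tip [0.4972 0.1703 0.1143] [array([ 0.2, -1.2]), array([-0.4,  1. ])]
pad_face [0.5661 0.0007 0.1507] [array([-0.4,  3.2]), array([ 1., -3.])]
sweet_mould [ 0.6771  0.1611 -0.0053] [array([ 0.6, -2.3]), array([-1.,  2.])]
flour_shaker [([368.1, 356.2], array([ 0.522, -0.194,  0.   ]), 0.87)]
flour_shaker [([345.7, 364.4], array([ 0.525, -0.192,  0.   ]), 0.74)]
ring_mould []
ring_mould [([331.9, 323.5], array([ 0.528, -0.102,  0.   ]), 0.94)]
pastry_brush [([184.0, 240.4], array([0.389, 0.242, 0.   ]), 0.68)]
pastry_brush []
```

The scene view shows the clamp at about (285,220): trigger (247,205), grip (272,195), moving jaw (295,215) and the mould from (290,178) to (365,240), with the fixed jaw behind it at (342,195). The side view agrees. The brush lies left of the clamp at about (195,240), and the shaker and ring stand well away near (370,340).

I'll go above the clamp with tool x along clamp +x. Then closed fingers can push the trigger while the wrist camera looks at the jaw.

```bash
python3 - <<'E'
import numpy as np
y=2.903
tot=np.array([.47-.13,.17-.534]); n=24
s=tot/n/0.025
for k in range(n):
    c,sn=np.cos(y),np.sin(y)
    print(k,round(s@[c,sn],2),round(s@[sn,-c],2)); y-=np.radians(5)
E
```

```text
0 -0.69 -0.46
1 -0.73 -0.39
2 -0.76 -0.33
3 -0.79 -0.26
4 -0.81 -0.19
5 -0.82 -0.12
6 -0.83 -0.05
7 -0.83 0.02
8 -0.82 0.1
9 -0.81 0.17
10 -0.8 0.24
11 -0.77 0.31
12 -0.74 0.37
13 -0.71 0.44
14 -0.67 0.5
15 -0.62 0.55
16 -0.57 0.6
17 -0.51 0.65
18 -0.46 0.69
19 -0.39 0.73
20 -0.33 0.76
21 -0.26 0.79
22 -0.19 0.81
23 -0.12 0.82
```

```bash
python3 -m inch '[{"grip":0,"dx":-0.69,"dy":-0.46,"dz":-0.3,"rz":1},{"grip":0,"dx":-0.73,"dy":-0.39,"dz":-0.3,"rz":1},{"grip":0,"dx":-0.76,"dy":-0.33,"dz":-0.3,"rz":1},{"grip":0,"dx":-0.79,"dy":-0.26,"dz":-0.3,"rz":1},{"grip":0,"dx":-0.81,"dy":-0.19,"dz":-0.3,"rz":1},{"grip":0,"dx":-0.82,"dy":-0.12,"dz":-0.3,"rz":1},{"grip":0,"dx":-0.83,"dy":-0.05,"rz":1},{"grip":0,"dx":-0.83,"dy":0.02,"rz":1},{"grip":0,"dx":-0.82,"dy":0.1,"rz":1},{"grip":0,"dx":-0.81,"dy":0.17,"rz":1},{"grip":0,"dx":-0.8,"dy":0.24,"rz":1},{"grip":0,"dx":-0.77,"dy":0.31,"rz":1}]'
```

```text
invalid input at $[0]: expected keys grip, dx, dy, dz, rx, ry, rz
```

```bash
python3 -m inch '[{"grip":0,"dx":-0.69,"dy":-0.46,"dz":-0.3,"rx":0,"ry":0,"rz":1},{"grip":0,"dx":-0.73,"dy":-0.39,"dz":-0.3,"rx":0,"ry":0,"rz":1},{"grip":0,"dx":-0.76,"dy":-0.33,"dz":-0.3,"rx":0,"ry":0,"rz":1},{"grip":0,"dx":-0.79,"dy":-0.26,"dz":-0.3,"rx":0,"ry":0,"rz":1},{"grip":0,"dx":-0.81,"dy":-0.19,"dz":-0.3,"rx":0,"ry":0,"rz":1},{"grip":0,"dx":-0.82,"dy":-0.12,"dz":-0.3,"rx":0,"ry":0,"rz":1},{"grip":0,"dx":-0.83,"dy":-0.05,"dz":0,"rx":0,"ry":0,"rz":1},{"grip":0,"dx":-0.83,"dy":0.02,"dz":0,"rx":0,"ry":0,"rz":1},{"grip":0,"dx":-0.82,"dy":0.1,"dz":0,"rx":0,"ry":0,"rz":1},{"grip":0,"dx":-0.81,"dy":0.17,"dz":0,"rx":0,"ry":0,"rz":1},{"grip":0,"dx":-0.8,"dy":0.24,"dz":0,"rx":0,"ry":0,"rz":1},{"grip":0,"dx":-0.77,"dy":0.31,"dz":0,"rx":0,"ry":0,"rz":1}]'
```

```text
time: 3.55
tool_pos: [0.3014, 0.3448, 0.2665]
ee_rot: [3.14, -0.001, 1.824]
wrist_force: [-0.3, -0.4, 0.5]
width: 0.0007
```

```bash
python3 -m inch '[{"grip":0,"dx":-0.74,"dy":0.37,"dz":0,"rx":0,"ry":0,"rz":1},{"grip":0,"dx":-0.71,"dy":0.44,"dz":0,"rx":0,"ry":0,"rz":1},{"grip":0,"dx":-0.67,"dy":0.5,"dz":0,"rx":0,"ry":0,"rz":1},{"grip":0,"dx":-0.62,"dy":0.55,"dz":0,"rx":0,"ry":0,"rz":1},{"grip":0,"dx":-0.57,"dy":0.6,"dz":0,"rx":0,"ry":0,"rz":1},{"grip":0,"dx":-0.51,"dy":0.65,"dz":0,"rx":0,"ry":0,"rz":1},{"grip":0,"dx":-0.46,"dy":0.69,"dz":0,"rx":0,"ry":0,"rz":1},{"grip":0,"dx":-0.39,"dy":0.73,"dz":0,"rx":0,"ry":0,"rz":1},{"grip":0,"dx":-0.33,"dy":0.76,"dz":0,"rx":0,"ry":0,"rz":1},{"grip":0,"dx":-0.26,"dy":0.79,"dz":0,"rx":0,"ry":0,"rz":1},{"grip":0,"dx":0,"dy":0,"dz":0,"rx":0,"ry":0,"rz":1},{"grip":0,"dx":0,"dy":0,"dz":0,"rx":0,"ry":0,"rz":1}]' && python3 -m inch '[{"grip":0,"dx":0,"dy":0,"dz":0,"rx":0,"ry":0,"rz":1},{"grip":0,"dx":0,"dy":0,"dz":0,"rx":0,"ry":0,"rz":1},{"grip":0,"dx":0,"dy":0,"dz":0,"rx":0,"ry":0,"rz":1},{"grip":0,"dx":0,"dy":0,"dz":0,"rx":0,"ry":0,"rz":1},{"grip":0,"dx":0,"dy":0,"dz":0,"rx":0,"ry":0,"rz":1},{"grip":0,"dx":0,"dy":0,"dz":0,"rx":0,"ry":0,"rz":1},{"grip":0,"dx":0,"dy":0,"dz":0,"rx":0,"ry":0,"rz":1},{"grip":0,"dx":0,"dy":0,"dz":0,"rx":0,"ry":0,"rz":1},{"grip":0,"dx":0,"dy":0,"dz":0,"rx":0,"ry":0,"rz":1},{"grip":0,"dx":0,"dy":0,"dz":0,"rx":0,"ry":0,"rz":0}]'; cat >> h.py <<'E'
from bench import robot, cams, spotter
import cv2
def wrist(name):
    p=dict(cams.snapshot("wrist")); p["fish"]=1
    cv2.imwrite(f"pics/{name}.png",p["frame"][:,:,::-1]); return p
def rayf(p,px):
    K=p["intrinsics"]; a=np.array([(px[0]-K[0,2]),(px[1]-K[1,2])])/K[0,0]; th=np.hypot(*a)
    s=np.sin(th)/th if th>1e-9 else 1
    return Rm(p)@np.array([a[0]*s,-a[1]*s,-np.cos(th)])
def wz(p,px,z):
    d=rayf(p,px); return p["eye"]+d*(z-p["eye"][2])/d[2]
E
python3 - <<'E'
from h import *
p=wrist("w1"); print(p["eye"],p["orientation"])
for q,z in [("clamp",0),("fixed_jaw",.008),("grip_top",.13),("trigger_tip",.129),("pad_face",.0225),("sweet_mould",.008)]:
    r=spotter.place_of(p,q); print(q,[(x["pixel"],wz(p,x["pixel"],z).round(4),round(x["score"],2)) for x in r[:2]])
E
```

```text
time: 5.05
tool_pos: [0.4407, 0.1796, 0.2676]
ee_rot: [3.141, -0.004, 0.738]
wrist_force: [0.4, -0.5, -0.4]
width: 0.0004
time: 6.3
tool_pos: [0.4406, 0.1794, 0.2682]
ee_rot: [-3.139, -0.005, -0.074]
wrist_force: [0.4, -0.2, 0.4]
width: 0.0003
[0.51190523 0.1749191  0.43339521] [-0.24795782  0.0045433  -1.64433344]
clamp [([332.4, 91.9], array([0.5729, 0.1553, 0.    ]), 0.74)]
fixed_jaw []
grip_top [([346.9, 94.6], array([0.5517, 0.1497, 0.13  ]), 0.66)]
trigger_tip [([346.1, 167.3], array([0.4921, 0.1544, 0.129 ]), 0.74), ([276.2, 253.9], array([0.4228, 0.2185, 0.129 ]), 0.37)]
pad_face [([336.3, 66.5], array([0.5984, 0.1499, 0.0225]), 0.83)]
sweet_mould [([337.5, 9.7], array([0.6721, 0.142 , 0.008 ]), 0.89)]
```

View pics/w1.png

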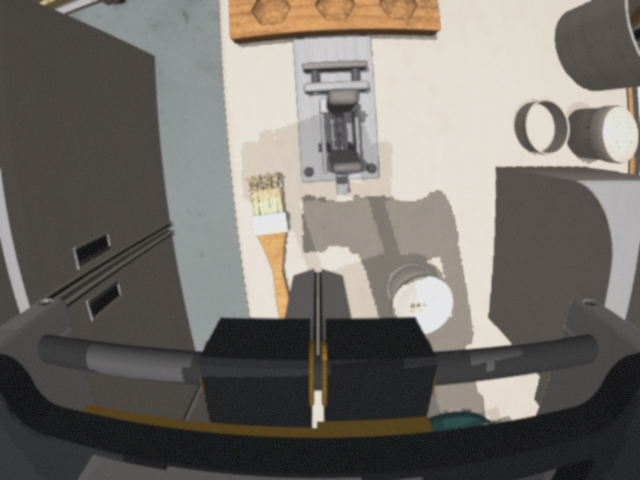

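The wrist view shows the clamp plate from (300,178) to (372,38), trigger top at (346,160), grip (344,97), jaw and pad (335,75) and the mould at the top edge. The brush is at (265,230), left of the plate. A white-topped shaker stands at (420,300), below and to the right of the gripper, and the ring is at (540,127). I'll move forward to see the fixed jaw.

```bash
python3 -m inch '[{"grip":0,"dx":0.8,"dy":0,"dz":0,"rx":0,"ry":0,"rz":0},{"grip":0,"dx":0.8,"dy":0,"dz":0,"rx":0,"ry":0,"rz":0},{"grip":0,"dx":0.8,"dy":0,"dz":0,"rx":0,"ry":0,"rz":0},{"grip":0,"dx":0.8,"dy":0,"dz":0,"rx":0,"ry":0,"rz":0},{"grip":0,"dx":0.8,"dy":0,"dz":0,"rx":0,"ry":0,"rz":0},{"grip":0,"dx":0,"dy":0,"dz":0,"rx":0,"ry":0,"rz":0}]'
python3 - <<'E'
from h import *
p=wrist("w2"); print(p["eye"],p["orientation"])
for q,z in [("fixed_jaw",.008),("grip_top",.13),("trigger_tip",.129),("pad_face",.0225),("sweet_mould",.008)]:
    r=spotter.place_of(p,q); print(q,[(x["pixel"],wz(p,x["pixel"],z).round(4),round(x["score"],2)) for x in r[:2]])
import pickle; pickle.dump(p,open("w2.pkl","wb"))
f=p["frame"][:,:,::-1]; cv2.imwrite("pics/w2z.png",cv2.resize(f[0:290,180:480],None,fx=2,fy=2,interpolation=cv2.INTER_CUBIC))
E
```

```text
time: 7.4
tool_pos: [0.543, 0.172, 0.2685]
ee_rot: [-3.138, -0.005, -0.072]
wrist_force: [-0.3, 0.4, 0.1]
width: 0.0006
[0.6143476  0.16767841 0.43372027] [-0.24830565  0.00472037 -1.64225047]
fixed_jaw [([329.6, 65.0], array([0.7061, 0.1494, 0.008 ]), 0.78)]
grip_top [([346.8, 221.1], array([0.5496, 0.1492, 0.13  ]), 0.95)]
trigger_tip [([345.3, 286.2], array([0.4911, 0.1534, 0.129 ]), 0.69)]
pad_face []
sweet_mould [([337.6, 96.0], array([0.669 , 0.1431, 0.008 ]), 0.89), ([277.3, 331.5], array([0.3842, 0.2386, 0.008 ]), 0.24)]
```

View pics/w2z.png

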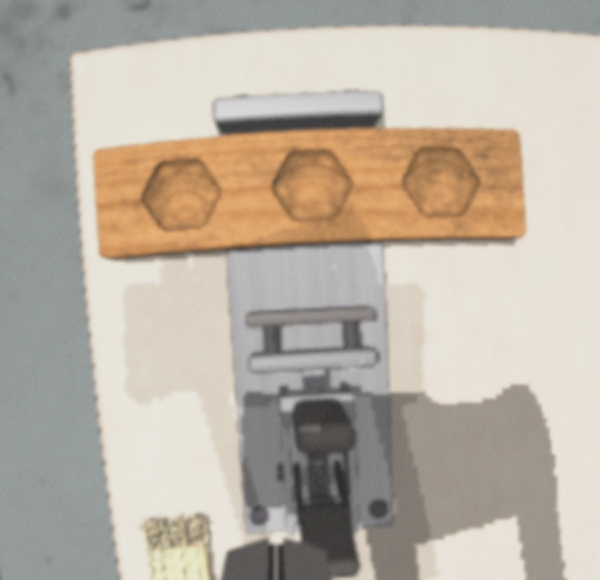

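The jaw (zoom y≈358), the brownish pad plate (y≈318) on two pins, the mould (y 130–255), askew, and the fixed jaw (top strip y 93–122) are all clear. Next I compute clamp-frame coordinates.

```bash
cat >> h.py <<'E'
def zoom(px): return (px[0]/2+180,px[1]/2)
E
python3 - <<'E'
from h import *
import pickle; p=pickle.load(open("w2.pkl","rb"))
# plate side edges at z=.008: points on left & right edges
L=[wz(p,zoom(u),.008)[:2] for u in [(230,290),(237,380),(246,526)]]
Rr=[wz(p,zoom(u),.008)[:2] for u in [(383,270),(386,380),(395,522)]]
print(np.round(L,4),np.round(Rr,4))
for e in (L,Rr):
    d=e[0]-e[-1]; print("yaw",np.arctan2(d[1],d[0]))
g=np.array([.5502,.1494]); t=np.array([.4914,.1537]); d=g-t; print("gt yaw",np.arctan2(d[1],d[0]),np.linalg.norm(d))
for n,u,z in [("fj topfront L",(219,128),.046),("fj tf R",(382,122),.046),("pad front L",(246,313),.037),("pad front R",(376,309),.037),("jaw front L",(250,352),.037),("jaw front R",(379,349),.037),("mould far L",(96,149),.034),("far R",(519,130),.034),("near L",(101,250),.034),("near R",(525,235),.034)]:
    print(n,wz(p,zoom(u),z)[:2].round(4))
E
```

```text
[[0.6162 0.1952]
 [0.5641 0.1953]
 [0.4758 0.1972]] [[0.6221 0.1075]
 [0.5584 0.1093]
 [0.4718 0.107 ]]
yaw -0.013982799495983122
yaw 0.003746676487878498
gt yaw -0.07299930607138957 0.05895701824210585
fj topfront L [0.7023 0.1922]
fj tf R [0.7004 0.1078]
pad front L [0.6031 0.1858]
pad front R [0.6008 0.1167]
jaw front L [0.5821 0.1853]
jaw front R [0.5792 0.1162]
mould far L [0.7012 0.2605]
far R [0.6986 0.0291]
near L [0.6447 0.2617]
near R [0.6389 0.0302]
```

```bash
python3 -m inch '[{"grip":0,"dx":-0.77,"dy":0.2,"dz":0,"rx":0,"ry":0,"rz":-0.5},{"grip":0,"dx":-0.77,"dy":0.2,"dz":0,"rx":0,"ry":0,"rz":0},{"grip":0,"dx":-0.77,"dy":0.2,"dz":0,"rx":0,"ry":0,"rz":0},{"grip":0,"dx":-0.77,"dy":0.2,"dz":0,"rx":0,"ry":0,"rz":0},{"grip":0,"dx":-0.77,"dy":0.2,"dz":0,"rx":0,"ry":0,"rz":0},{"grip":0,"dx":0,"dy":0,"dz":0,"rx":0,"ry":0,"rz":0}]'
python3 - <<'E'
from h import *
p=wrist("w3"); print(p["eye"])
for q,z in [("flour_shaker",0),("ring_mould",0),("pastry_brush",0)]:
    r=spotter.place_of(p,q); print(q,[(x["pixel"],wz(p,x["pixel"],z).round(4),round(x["score"],2)) for x in r[:3]])
E
```

```text
time: 8.45
tool_pos: [0.4395, 0.1508, 0.2707]
ee_rot: [-3.137, -0.01, -0.024]
wrist_force: [0.9, 0.2, -0.1]
width: 0.0005
[0.5101035  0.14973746 0.43629338]
flour_shaker [([570.2, 143.6], array([ 0.5263, -0.1934,  0.    ]), 0.78)]
ring_mould [([520.3, 134.5], array([ 0.5319, -0.108 ,  0.    ]), 0.66), ([251.8, 256.2], array([0.3795, 0.237 , 0.    ]), 0.66)]
pastry_brush [([252.4, 253.6], array([0.3829, 0.236 , 0.    ]), 0.84)]
```

View pics/w3.png

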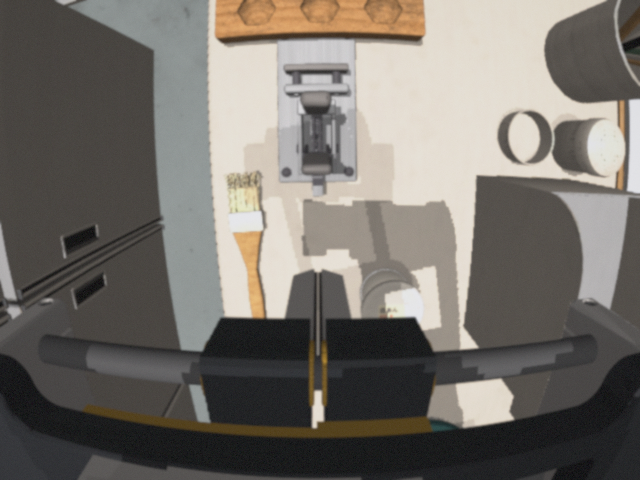

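```bash
python3 - <<'E'
from h import *
p3=wrist("w3b"); K=p3["intrinsics"]
p1=dict(p3,eye=np.array([0.51190523,0.1749191,0.43339521]),orientation=np.array([-0.24795782,0.0045433,-1.64433344]))
w2=cv2.imread("pics/w2.png"); a=[cv2.imread(f"pics/w{i}.png")[230:360,330:480] for i in (1,3)]
cv2.imwrite("pics/can.png",cv2.resize(np.hstack(a),None,fx=2.6,fy=2.6,interpolation=cv2.INTER_CUBIC))
A=0;b=0
for p,px in((p1,(421,303)),(p3,(393,302))):
    d=rayf(p,px);M=np.eye(3)-np.outer(d,d);A=A+M;b=b+M@p["eye"]
print(np.linalg.solve(A,b))
for z in (0,.05,.09,.13): print(z,wz(p3,(393,302),z))
print(proj(p3,np.array([.4395,.1508,.2707])))
E
```

```text
[0.34638588 0.07706892 0.07934295]
0 [0.31468119 0.05936507 0.        ]
0.05 [0.33731697 0.06976107 0.05      ]
0.09 [0.35542558 0.07807786 0.09      ]
0.13 [0.3735342  0.08639466 0.13      ]
[321.06456421 300.01001271]
```

View pics/can.png

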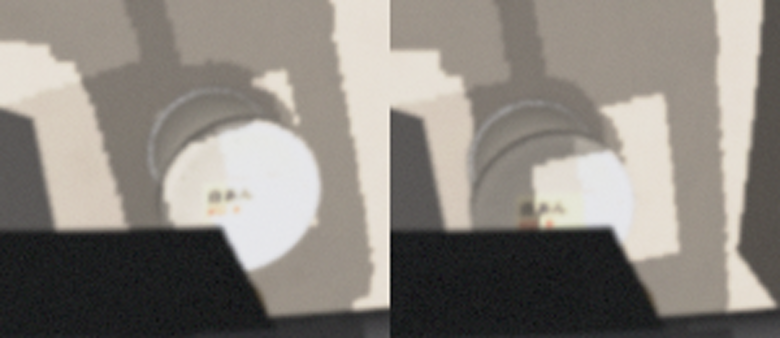

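A jar stands near (0.346, 0.077) and is about 0.09 m tall. It is clear of where the hand comes down, so I descend behind the trigger.

```bash
python3 -m inch '[{"grip":0,"dx":0,"dy":-0.1,"dz":0.78,"rx":0,"ry":0,"rz":0},{"grip":0,"dx":0,"dy":0,"dz":0.78,"rx":0,"ry":0,"rz":0},{"grip":0,"dx":0,"dy":0,"dz":0.78,"rx":0,"ry":0,"rz":0},{"grip":0,"dx":0,"dy":0,"dz":0.78,"rx":0,"ry":0,"rz":0},{"grip":0,"dx":0,"dy":0,"dz":0.78,"rx":0,"ry":0,"rz":0},{"grip":0,"dx":0,"dy":0,"dz":0.78,"rx":0,"ry":0,"rz":0},{"grip":0,"dx":0,"dy":0,"dz":0.78,"rx":0,"ry":0,"rz":0},{"grip":0,"dx":0,"dy":0,"dz":0.78,"rx":0,"ry":0,"rz":0},{"grip":0,"dx":0,"dy":0,"dz":0,"rx":0,"ry":0.1,"rz":0}]'
python3 - <<'E'
from h import *
import pickle
p=wrist("w4"); print(p["eye"]); pickle.dump(p,open("w4.pkl","wb"))
for q,z in [("grip_top",.13),("trigger_tip",.129),("pad_face",.0225)]:
    r=spotter.place_of(p,q); print(q,[(x["pixel"],wz(p,x["pixel"],z).round(4),round(x["score"],2)) for x in r[:2]])
E
```

```text
time: 9.82
tool_pos: [0.4468, 0.1547, 0.1062]
ee_rot: [-3.138, -0.013, -0.025]
wrist_force: [-0.4, 0.7, -0.0]
width: 0.0003
[0.51684924 0.15377401 0.27199411]
grip_top [([322.3, 59.7], array([0.5512, 0.1518, 0.13  ]), 0.64)]
trigger_tip [([323.0, 213.6], array([0.4913, 0.1529, 0.129 ]), 0.92)]
pad_face []
```

View pics/w4.png

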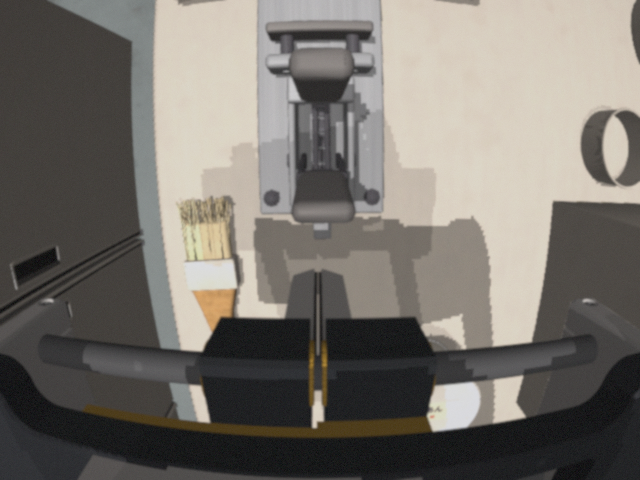

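The fingers are centred behind the trigger (trigger (323,205), fingers (318,290)). The pad and jaw show at (320,30) and (320,62). Advancing to contact.

```bash
python3 -m inch '[{"grip":0,"dx":0.5,"dy":0,"dz":0,"rx":0,"ry":0.1,"rz":0},{"grip":0,"dx":0.5,"dy":0,"dz":0,"rx":0,"ry":0.1,"rz":0},{"grip":0,"dx":0.15,"dy":0,"dz":0,"rx":0,"ry":0,"rz":0}]'; python3 -m inch '[{"grip":0,"dx":0.2,"dy":0,"dz":0,"rx":0,"ry":0,"rz":0}]'; python3 -m inch '[{"grip":0,"dx":0.2,"dy":0,"dz":0,"rx":0,"ry":0,"rz":0}]'; python3 -m inch '[{"grip":0,"dx":0.2,"dy":0,"dz":0,"rx":0,"ry":0,"rz":0}]'
```

```text
time: 10.4
tool_pos: [0.48, 0.1547, 0.1125]
ee_rot: [-3.136, -0.041, -0.025]
wrist_force: [-3.4, 0.9, 1.5]
width: 0.0007
time: 10.52
tool_pos: [0.4848, 0.1547, 0.1129]
ee_rot: [-3.136, -0.04, -0.025]
wrist_force: [-3.2, -0.5, 2.8]
width: 0.0002
time: 10.65
tool_pos: [0.4884, 0.1546, 0.1134]
ee_rot: [-3.136, -0.035, -0.024]
wrist_force: [-8.9, -0.8, 6.7]
width: 0.0006
time: 10.78
tool_pos: [0.4915, 0.1546, 0.1138]
ee_rot: [-3.136, -0.03, -0.024]
wrist_force: [-8.6, -0.7, 6.4]
width: 0.0006
```

```bash
python3 -m inch '[{"grip":0,"dx":0.2,"dy":0,"dz":0.05,"rx":0,"ry":-0.1,"rz":0},{"grip":0,"dx":0.2,"dy":0,"dz":0.05,"rx":0,"ry":-0.1,"rz":0}]'; python3 -m inch '[{"grip":0,"dx":0.2,"dy":0,"dz":0.05,"rx":0,"ry":-0.1,"rz":0}]'; python3 -m inch '[{"grip":0,"dx":0.2,"dy":0,"dz":0.05,"rx":0,"ry":0,"rz":0}]';python3 -m inch '[{"grip":0,"dx":0.2,"dy":0,"dz":0.05,"rx":0,"ry":0,"rz":0}]'
```

```text
time: 11.02
tool_pos: [0.4962, 0.1547, 0.1125]
ee_rot: [-3.136, 0.001, -0.023]
wrist_force: [-10.9, 0.4, 9.2]
width: 0.0006
time: 11.15
tool_pos: [0.4984, 0.1548, 0.112]
ee_rot: [-3.137, 0.017, -0.022]
wrist_force: [-11.4, -1.2, 9.0]
width: 0.0004
time: 11.28
tool_pos: [0.5006, 0.1548, 0.1115]
ee_rot: [-3.137, 0.025, -0.021]
wrist_force: [-11.0, -0.5, 10.0]
width: 0.0005
time: 11.4
tool_pos: [0.5028, 0.1549, 0.1111]
ee_rot: [-3.137, 0.032, -0.021]
wrist_force: [-11.2, -0.7, 10.3]
width: 0.0006
```

```bash
python3 -m inch '[{"grip":0,"dx":0.3,"dy":0,"dz":0,"rx":0,"ry":0,"rz":0}]'; python3 -m inch '[{"grip":0,"dx":0.3,"dy":0,"dz":0,"rx":0,"ry":0,"rz":0}]';python3 -m inch '[{"grip":0,"dx":0.3,"dy":0,"dz":0,"rx":0,"ry":0,"rz":0}]'
```

```text
time: 11.52
tool_pos: [0.5066, 0.1548, 0.1111]
ee_rot: [-3.138, 0.041, -0.02]
wrist_force: [-10.5, -0.8, 6.6]
width: 0.0005
time: 11.65
tool_pos: [0.5091, 0.1548, 0.1109]
ee_rot: [-3.138, 0.054, -0.019]
wrist_force: [-18.0, -0.5, 12.5]
width: -0.0002
time: 11.78
tool_pos: [0.5094, 0.1548, 0.111]
ee_rot: [-3.139, 0.073, -0.018]
wrist_force: [-23.7, -0.3, 16.2]
width: 0.0005
```

The stop shows at TCP x≈0.509, with force rising to 24 N without further motion. Releasing.

```bash
python3 -m inch '[{"grip":0,"dx":-0.8,"dy":0,"dz":0,"rx":0,"ry":0,"rz":0},{"grip":0,"dx":-0.8,"dy":0,"dz":0,"rx":0,"ry":0,"rz":0},{"grip":0,"dx":0,"dy":0,"dz":0,"rx":0,"ry":0,"rz":0}]'; cat > meas.py <<'E'
import sys
from h import *
import pickle
n=sys.argv[1]
p=wrist(n); pickle.dump(p,open(n+".pkl","wb")); print(p["eye"].round(4),p["orientation"].round(3))
for q,z in [("trigger_tip",.129),("pad_face",.0225)]:
    r=spotter.place_of(p,q); print(q,[(x["pixel"],wz(p,x["pixel"],z).round(4),round(x["score"],2)) for x in r[:1]])
f=p["frame"][:,:,::-1]; cv2.imwrite(f"pics/{n}z.png",cv2.resize(f[0:240,200:460],None,fx=2.5,fy=2.5,interpolation=cv2.INTER_CUBIC))
E
python3 meas.py w5
```

```text
time: 12.15
tool_pos: [0.4688, 0.1553, 0.1128]
ee_rot: [-3.14, 0.074, -0.018]
wrist_force: [0.4, -0.1, -0.6]
width: 0.0005
[0.5531 0.1549 0.2718] [-0.327  0.003 -1.589]
trigger_tip [([327.4, 268.8], array([0.4906, 0.1523, 0.129 ]), 0.86)]
pad_face [([322.1, 29.2], array([0.612 , 0.1516, 0.0225]), 0.75)]
```

View pics/w5z.png

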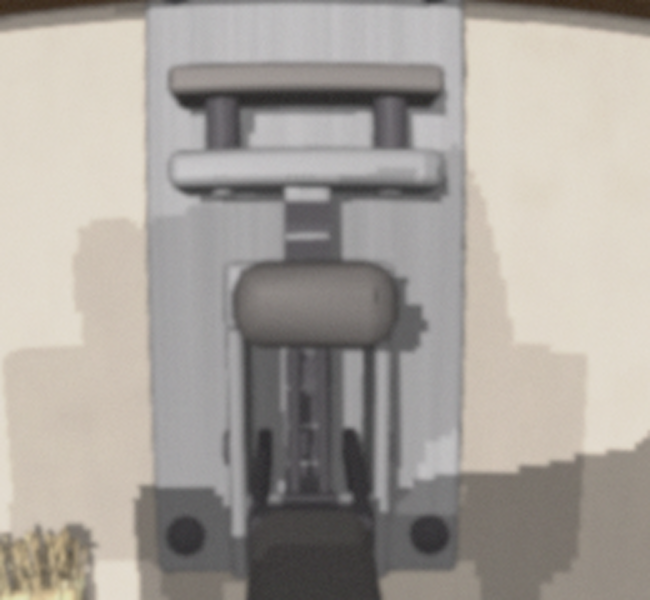

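First stroke done: the jaw and pad moved forward by about 10 mm and the trigger is back at rest. I'll tilt the tool a little so the camera sees further forward, then do stroke 2.

```bash
python3 -m inch '[{"grip":0,"dx":0,"dy":0.05,"dz":0,"rx":0,"ry":1,"rz":0},{"grip":0,"dx":0,"dy":0,"dz":0,"rx":0,"ry":0.7,"rz":0},{"grip":0,"dx":0.4,"dy":0,"dz":0,"rx":0,"ry":0,"rz":0},{"grip":0,"dx":0.4,"dy":0,"dz":0,"rx":0,"ry":0,"rz":0},{"grip":0,"dx":0.3,"dy":0,"dz":0,"rx":0,"ry":0,"rz":0},{"grip":0,"dx":0.3,"dy":0,"dz":0,"rx":0,"ry":0,"rz":0},{"grip":0,"dx":0.3,"dy":0,"dz":0,"rx":0,"ry":0,"rz":0}]'; python3 -m inch '[{"grip":0,"dx":0.3,"dy":0,"dz":0,"rx":0,"ry":0,"rz":0}]'; python3 -m inch '[{"grip":0,"dx":0.3,"dy":0,"dz":0,"rx":0,"ry":0,"rz":0}]';python3 -m inch '[{"grip":0,"dx":0.3,"dy":0,"dz":0,"rx":0,"ry":0,"rz":0}]'
```

```text
time: 13.18
tool_pos: [0.5072, 0.1532, 0.1148]
ee_rot: [-3.141, -0.041, -0.02]
wrist_force: [-11.0, 0.1, 4.9]
width: 0.0006
time: 13.3
tool_pos: [0.5092, 0.1532, 0.1146]
ee_rot: [-3.141, -0.023, -0.02]
wrist_force: [-26.3, 1.0, 17.4]
width: 0.0005
time: 13.42
tool_pos: [0.5094, 0.1532, 0.1149]
ee_rot: [3.141, -0.0, -0.019]
wrist_force: [-26.4, -0.7, 19.0]
width: 0.0005
time: 13.55
tool_pos: [0.5096, 0.1532, 0.1151]
ee_rot: [3.14, 0.022, -0.019]
wrist_force: [-23.8, -0.7, 16.1]
width: 0.0006
```

```bash
python3 -m inch '[{"grip":0,"dx":-0.8,"dy":0,"dz":0.05,"rx":0,"ry":0.6,"rz":0},{"grip":0,"dx":-0.8,"dy":0,"dz":0.05,"rx":0,"ry":0.6,"rz":0},{"grip":0,"dx":0,"dy":0,"dz":0,"rx":0,"ry":0,"rz":0}]'; python3 meas.py w6
```

```text
time: 13.92
tool_pos: [0.4722, 0.1535, 0.1115]
ee_rot: [3.139, -0.08, -0.02]
wrist_force: [0.6, -0.2, 0.7]
width: 0.0004
[0.5311 0.1542 0.2817] [-1.73e-01 -1.00e-03 -1.59e+00]
trigger_tip [([323.4, 266.2], array([0.4918, 0.1522, 0.129 ]), 0.65)]
pad_face [([317.0, 45.8], array([0.6232, 0.1524, 0.0225]), 0.75)]
```

View pics/w6z.png

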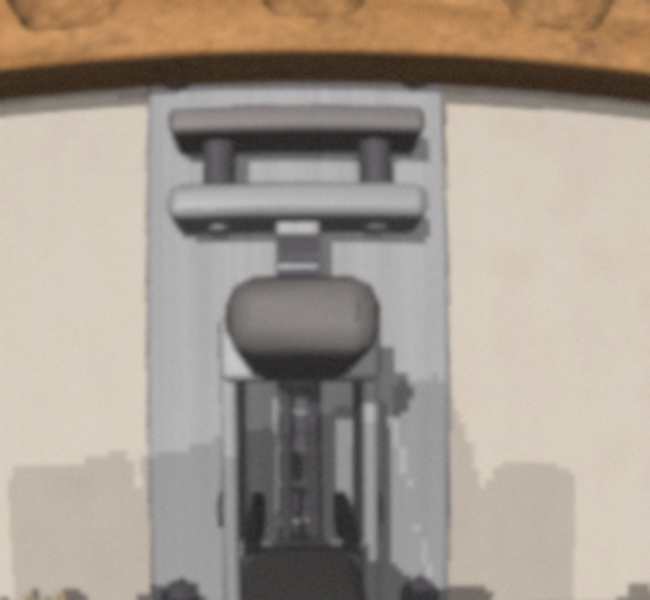

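Two strokes are done: the pad face moved from 0.612 to 0.623 and is just short of the mould. Stroke 3.

```bash
python3 -m inch '[{"grip":0,"dx":0.4,"dy":0,"dz":0,"rx":0,"ry":0.1,"rz":0},{"grip":0,"dx":0.4,"dy":0,"dz":0,"rx":0,"ry":0.1,"rz":0},{"grip":0,"dx":0.3,"dy":0,"dz":0,"rx":0,"ry":0.1,"rz":0},{"grip":0,"dx":0.3,"dy":0,"dz":0,"rx":0,"ry":0.1,"rz":0},{"grip":0,"dx":0.3,"dy":0,"dz":0,"rx":0,"ry":0.1,"rz":0},{"grip":0,"dx":0.3,"dy":0,"dz":0,"rx":0,"ry":0.1,"rz":0}]'; python3 -m inch '[{"grip":0,"dx":0.3,"dy":0,"dz":0,"rx":0,"ry":0.1,"rz":0}]';python3 -m inch '[{"grip":0,"dx":0.3,"dy":0,"dz":0,"rx":0,"ry":0.1,"rz":0}]'
```

```text
time: 14.82
tool_pos: [0.5086, 0.153, 0.1137]
ee_rot: [3.137, -0.076, -0.021]
wrist_force: [-29.1, -0.1, 19.8]
width: 0.0004
time: 14.95
tool_pos: [0.5087, 0.1531, 0.1139]
ee_rot: [3.136, -0.064, -0.021]
wrist_force: [-26.0, -0.8, 18.1]
width: 0.0001
time: 15.08
tool_pos: [0.5088, 0.1531, 0.114]
ee_rot: [3.135, -0.052, -0.02]
wrist_force: [-24.4, -0.9, 16.2]
width: 0.0006
```

```bash
python3 -m inch '[{"grip":0,"dx":-0.8,"dy":0,"dz":0.05,"rx":0,"ry":0.4,"rz":0},{"grip":0,"dx":-0.8,"dy":0,"dz":0.05,"rx":0,"ry":0.4,"rz":0},{"grip":0,"dx":-0.1,"dy":0,"dz":0,"rx":0,"ry":0,"rz":0}]'; python3 meas.py w7
```

```text
time: 15.45
tool_pos: [0.4688, 0.1537, 0.1089]
ee_rot: [3.135, -0.124, -0.021]
wrist_force: [-0.3, 0.4, 0.4]
width: 0.0002
[0.5202 0.1552 0.2814] [-0.129 -0.005 -1.592]
trigger_tip [([322.3, 259.9], array([0.4908, 0.153 , 0.129 ]), 0.71)]
pad_face [([318.2, 38.3], array([0.6314, 0.151 , 0.0225]), 0.75)]
```

View pics/w7z.png

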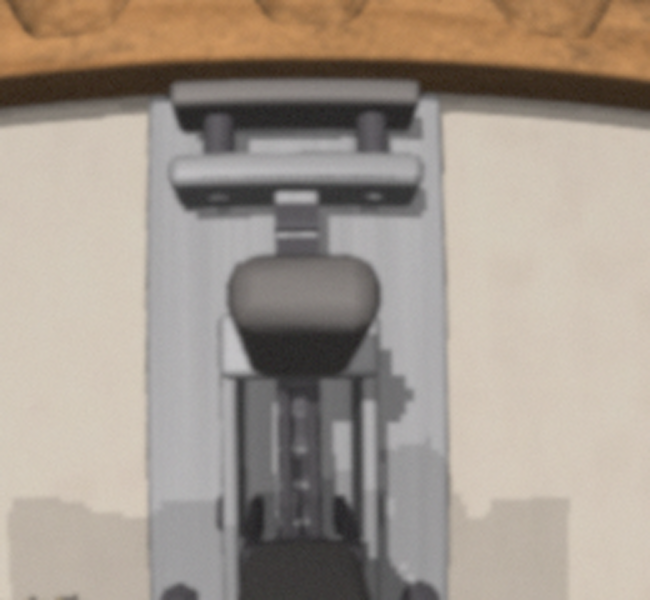

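```bash
python3 - <<'E'
from h import *
import pickle
def m(n,d):
    p=pickle.load(open(n+".pkl","rb"))
    for k,(u,z) in d.items(): print(n,k,wz(p,(u[0]/2.5+200,u[1]/2.5),z)[:2].round(4))
m("w5",dict(pad=((305,66),.037),jaw=((305,150),.037)))
m("w6",dict(pad=((297,108),.037),jaw=((297,184),.037),mnear=((297,55),.034)))
m("w7",dict(pad=((297,81),.037),jaw=((297,154),.037),mnear=((297,63),.034)))
E
```

```text
w5 pad [0.6104 0.1518]
w5 jaw [0.5884 0.1522]
w6 pad [0.6199 0.1512]
w6 jaw [0.5979 0.1517]
w6 mnear [0.6374 0.1509]
w7 pad [0.6298 0.1507]
w7 jaw [0.6075 0.1512]
w7 mnear [0.6369 0.1505]
```

The jaw advances 9.6 mm (measured) per stroke. About 7 mm remains to the mould, then a few more to the fixed jaw. Stroke 4 is a full one.

```bash
python3 -m inch '[{"grip":0,"dx":0.5,"dy":0,"dz":-0.05,"rx":0,"ry":0.1,"rz":0},{"grip":0,"dx":0.4,"dy":0,"dz":-0.05,"rx":0,"ry":0.1,"rz":0},{"grip":0,"dx":0.3,"dy":0,"dz":0,"rx":0,"ry":0.1,"rz":0},{"grip":0,"dx":0.3,"dy":0,"dz":0,"rx":0,"ry":0.1,"rz":0},{"grip":0,"dx":0.3,"dy":0,"dz":0,"rx":0,"ry":0.1,"rz":0},{"grip":0,"dx":0.3,"dy":0,"dz":0,"rx":0,"ry":0.1,"rz":0}]'; python3 -m inch '[{"grip":0,"dx":0.3,"dy":0,"dz":0,"rx":0,"ry":0.1,"rz":0}]';python3 -m inch '[{"grip":0,"dx":0.3,"dy":0,"dz":0,"rx":0,"ry":0.1,"rz":0}]'
```

```text
time: 16.35
tool_pos: [0.5078, 0.1532, 0.1126]
ee_rot: [3.133, -0.122, -0.022]
wrist_force: [-22.3, -0.1, 14.2]
width: 0.0008
time: 16.48
tool_pos: [0.5082, 0.1532, 0.1126]
ee_rot: [3.132, -0.111, -0.022]
wrist_force: [-28.3, 0.1, 18.1]
width: 0.0005
time: 16.6
tool_pos: [0.5082, 0.1532, 0.1128]
ee_rot: [3.131, -0.099, -0.021]
wrist_force: [-25.7, -0.6, 15.7]
width: 0.0004
```

```bash
python3 -m inch '[{"grip":0,"dx":-0.8,"dy":0,"dz":0.05,"rx":0,"ry":0.3,"rz":0},{"grip":0,"dx":-0.8,"dy":0,"dz":0.05,"rx":0,"ry":0.3,"rz":0},{"grip":0,"dx":-0.1,"dy":0,"dz":0,"rx":0,"ry":0,"rz":0}]'; python3 meas.py w8;  python3 - <<'E'
from h import *
p=cams.snapshot("scene"); f=p["frame"][:,:,::-1]; cv2.imwrite("pics/s8.png",cv2.resize(f[160:260,220:390],None,fx=4.5,fy=4.5,interpolation=cv2.INTER_CUBIC))
E
```

```text
time: 16.98
tool_pos: [0.469, 0.154, 0.1068]
ee_rot: [3.131, -0.154, -0.022]
wrist_force: [0.1, -0.4, 1.0]
width: 0.0005
[0.5151 0.1561 0.2809] [-0.098 -0.009 -1.594]
trigger_tip [([324.2, 258.7], array([0.491 , 0.1526, 0.129 ]), 0.68)]
pad_face [([316.5, 30.4], array([0.6423, 0.1517, 0.0225]), 0.72)]
```

View pics/w8z.png

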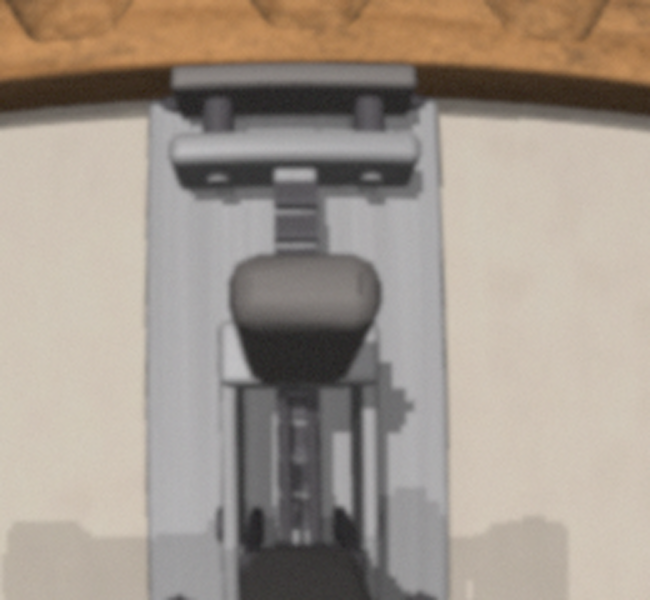

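View pics/s8.png

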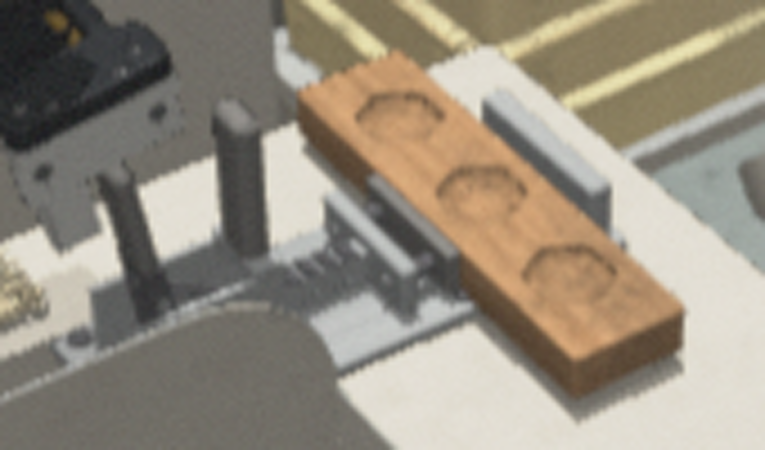

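The pad (zoom y≈67) now touches the mould's near face. I'll lift and look from above for the remaining gap at the fixed jaw.

```bash
python3 -m inch '[{"grip":0,"dx":0,"dy":0,"dz":-0.9,"rx":0,"ry":0,"rz":0},{"grip":0,"dx":0,"dy":0,"dz":-0.9,"rx":0,"ry":0,"rz":0},{"grip":0,"dx":0,"dy":0,"dz":-0.9,"rx":0,"ry":0,"rz":0},{"grip":0,"dx":0.8,"dy":0,"dz":-0.8,"rx":0,"ry":0,"rz":0},{"grip":0,"dx":0.8,"dy":0,"dz":0,"rx":0,"ry":0,"rz":0},{"grip":0,"dx":0.8,"dy":0,"dz":0,"rx":0,"ry":0,"rz":0},{"grip":0,"dx":0.8,"dy":0,"dz":0,"rx":0,"ry":0,"rz":0},{"grip":0,"dx":0,"dy":0,"dz":0,"rx":0,"ry":0,"rz":0}]'; python3 meas.py w9
```

```text
time: 18.18
tool_pos: [0.5466, 0.1522, 0.2113]
ee_rot: [3.132, -0.159, -0.026]
wrist_force: [-0.1, 0.0, -0.1]
width: 0.0007
[0.5918 0.154  0.3855] [-0.093 -0.008 -1.598]
trigger_tip []
pad_face [([317.9, 153.1], array([0.6401, 0.1494, 0.0225]), 0.79)]
```

View pics/w9z.png

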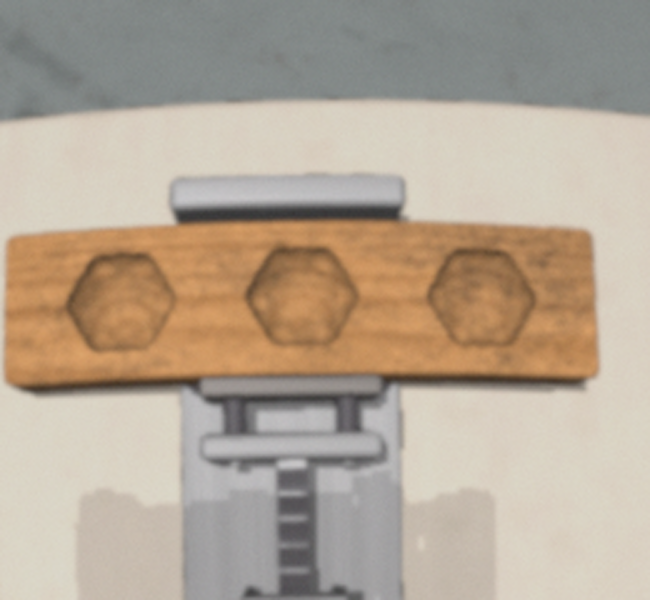

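```bash
cat > mm.py <<'E'
from h import *
import pickle
def m(n,d):
    p=pickle.load(open(n+".pkl","rb"))
    for k,(u,z) in d.items(): print(n,k,wz(p,(u[0]/2.5+200,u[1]/2.5),z)[:2].round(4))
E
python3 - <<'E'
from mm import *
m("w8",dict(pad=((297,67),.037),jaw=((297,133),.037)))
m("w9",dict(fjL=((176,212),.046),fjR=((400,211),.046),mfL=((175,227),.034),mfR=((400,223),.034),mfar=((300,223),.034),mnear=((300,377),.034),pad=((290,376),.037),padend=((202,378),.037),jaw=((290,433),.037),jawend=((205,437),.037)))
m("w9",{"fL":((10,237),.034),"fR":((592,229),.034),"nL":((8,385),.034),"nR":((596,376),.034)})
E
```

```text
w8 pad [0.6381 0.1503]
w8 jaw [0.6171 0.1508]
w9 fjL [0.7047 0.1924]
w9 fjR [0.7029 0.1083]
w9 mfL [0.7024 0.1942]
w9 mfR [0.7018 0.1069]
w9 mfar [0.7021 0.1457]
w9 mnear [0.6407 0.1475]
w9 pad [0.6408 0.1513]
w9 padend [0.6411 0.1844]
w9 jaw [0.6191 0.1519]
w9 jawend [0.6187 0.1838]
w9 fL [0.7038 0.2608]
w9 fR [0.7019 0.0284]
w9 nL [0.6432 0.2612]
w9 nR [0.6411 0.0308]
```

The mould stands about 1.8 mm from the fixed jaw and the pad is still nearly out (pad to jaw 21.7 mm, free about 22). The next stroke should therefore end with the pad about half in, so I'll do it in steps and watch the pad.

```bash
python3 -m inch '[{"grip":0,"dx":-0.94,"dy":0,"dz":0,"rx":0,"ry":0,"rz":0},{"grip":0,"dx":-0.94,"dy":-0.05,"dz":0,"rx":0,"ry":0,"rz":0},{"grip":0,"dx":-0.94,"dy":0,"dz":0,"rx":0,"ry":0,"rz":0},{"grip":0,"dx":-0.94,"dy":0,"dz":0,"rx":0,"ry":0,"rz":0},{"grip":0,"dx":0,"dy":0,"dz":0.9,"rx":0,"ry":0,"rz":0},{"grip":0,"dx":0,"dy":0,"dz":0.9,"rx":0,"ry":0,"rz":0},{"grip":0,"dx":0,"dy":0,"dz":0.9,"rx":0,"ry":0,"rz":0},{"grip":0,"dx":0,"dy":0,"dz":0.7,"rx":0,"ry":0,"rz":0},{"grip":0,"dx":0,"dy":0,"dz":0,"rx":0,"ry":-0.3,"rz":0}]'
```

```text
time: 19.45
tool_pos: [0.456, 0.1558, 0.1101]
ee_rot: [3.133, -0.132, -0.022]
wrist_force: [-0.3, 0.1, -0.1]
width: 0.0006
```

```bash
python3 -m inch '[{"grip":0,"dx":0.5,"dy":0.05,"dz":0,"rx":0,"ry":0.1,"rz":0},{"grip":0,"dx":0.5,"dy":0.05,"dz":0,"rx":0,"ry":0.1,"rz":0},{"grip":0,"dx":0.4,"dy":0,"dz":0,"rx":0,"ry":0.1,"rz":0},{"grip":0,"dx":0.3,"dy":0,"dz":0,"rx":0,"ry":0.1,"rz":0}]'; python3 -m inch '[{"grip":0,"dx":0.3,"dy":0,"dz":0,"rx":0,"ry":0.1,"rz":0}]'; python3 -m inch '[{"grip":0,"dx":0.25,"dy":0,"dz":0,"rx":0,"ry":0.1,"rz":0}]'
```

```text
time: 19.95
tool_pos: [0.494, 0.1531, 0.1165]
ee_rot: [3.135, -0.152, -0.022]
wrist_force: [-11.1, -0.5, 3.2]
width: 0.0006
time: 20.08
tool_pos: [0.4979, 0.1531, 0.1166]
ee_rot: [3.134, -0.15, -0.022]
wrist_force: [-13.1, 0.5, 3.9]
width: 0.0005
time: 20.2
tool_pos: [0.5004, 0.1531, 0.1166]
ee_rot: [3.134, -0.148, -0.022]
wrist_force: [-13.0, 0.8, 4.6]
width: 0.0004
```

```bash
python3 -m inch '[{"grip":0,"dx":0.25,"dy":0,"dz":0,"rx":0,"ry":0.1,"rz":0}]'; python3 meas.py w10; python3 -m inch '[{"grip":0,"dx":0.2,"dy":0,"dz":0,"rx":0,"ry":0.1,"rz":0}]'
```

```text
time: 20.32
tool_pos: [0.5026, 0.1531, 0.1166]
ee_rot: [3.133, -0.146, -0.021]
wrist_force: [-13.7, 0.3, 4.1]
width: 0.0007
[0.5501 0.1548 0.2902] [-0.107 -0.007 -1.593]
trigger_tip [([321.7, 265.9], array([0.5199, 0.1525, 0.129 ]), 0.86)]
pad_face [([318.3, 73.2], array([0.6429, 0.1504, 0.0225]), 0.85)]
time: 20.6
tool_pos: [0.5037, 0.1531, 0.1165]
ee_rot: [3.133, -0.145, -0.021]
wrist_force: [-12.7, 0.3, 6.3]
width: 0.0006
```

View pics/w10z.png

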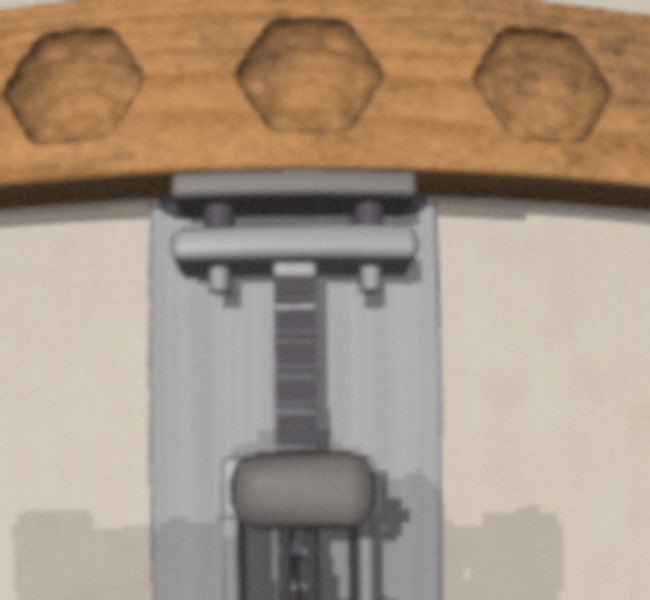

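```bash
python3 meas.py w11; python3 - <<'E'
from mm import *
m("w10",dict(pad=((297,173),.037),jaw=((297,227),.037)))
m("w11",dict(mf=((297,0),.034)))
E
```

```text
[0.5515 0.1549 0.2901] [-0.108 -0.007 -1.593]
trigger_tip [([323.1, 266.8], array([0.5207, 0.1519, 0.129 ]), 0.72)]
pad_face [([317.5, 73.4], array([0.6437, 0.1509, 0.0225]), 0.67)]
w10 pad [0.641  0.1502]
w10 jaw [0.6247 0.1506]
w11 mf [0.7012 0.1488]
```

View pics/w11z.png

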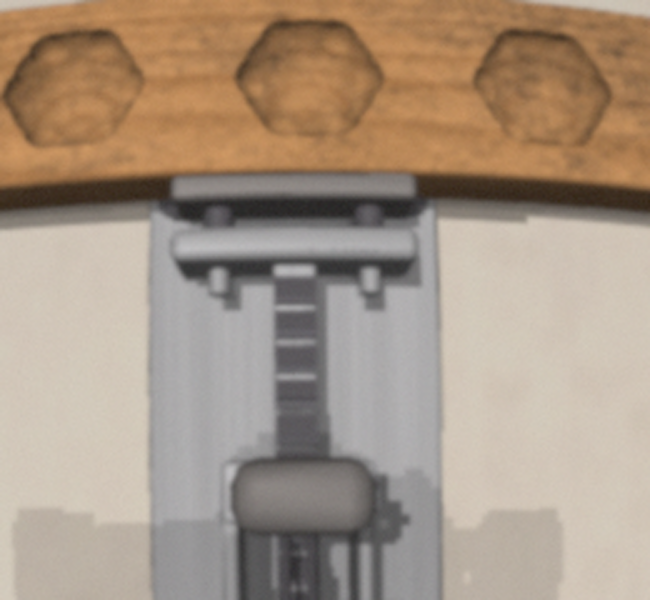

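The pad is about 5.6–6 mm in and the trigger is at about 0.25 rad, so I push roughly 3.5 mm more.

```bash
python3 -m inch '[{"grip":0,"dx":0.25,"dy":0,"dz":0,"rx":0,"ry":0.1,"rz":0}]';  python3 -m inch '[{"grip":0,"dx":0.22,"dy":0,"dz":0,"rx":0,"ry":0.1,"rz":0}]'; python3 meas.py w12
```

```text
time: 20.88
tool_pos: [0.5055, 0.1531, 0.1164]
ee_rot: [3.132, -0.142, -0.021]
wrist_force: [-14.4, 0.8, 5.2]
width: 0.0005
time: 21.0
tool_pos: [0.5067, 0.153, 0.1163]
ee_rot: [3.132, -0.139, -0.02]
wrist_force: [-14.1, 0.2, 5.8]
width: 0.0005
[0.5554 0.1551 0.2897] [-0.114 -0.009 -1.592]
trigger_tip [([320.5, 262.9], array([0.5256, 0.153 , 0.129 ]), 0.77)]
pad_face [([314.8, 74.5], array([0.645 , 0.1529, 0.0225]), 0.74)]
```

View pics/w12z.png

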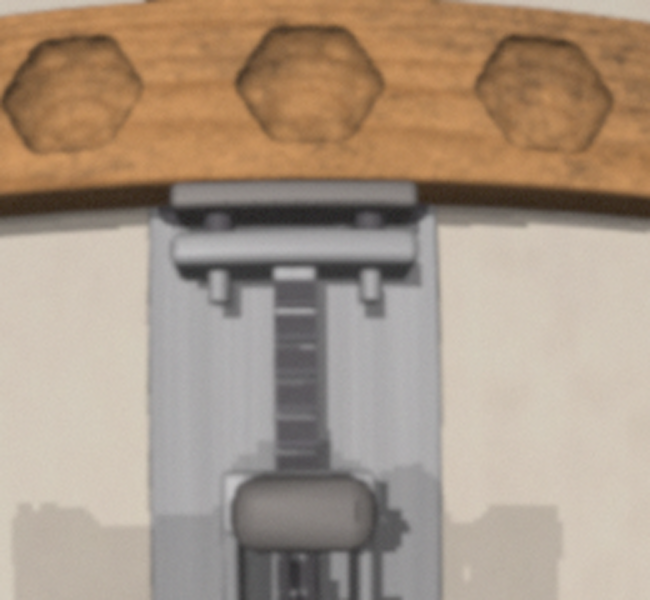

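```bash
python3 - <<'E'
from mm import *
import cv2
ims=[]
for n in ["w7","w11","w12"]:
    p=pickle.load(open(n+".pkl","rb")); g=cv2.cvtColor(p["frame"],cv2.COLOR_RGB2GRAY).astype(float)
    s=g[0:130,305:330].mean(1); d=np.gradient(cv2.GaussianBlur(s.reshape(-1,1),(1,5),0).ravel())
    print(n,[(i,round(d[i],1)) for i in range(2,128) if abs(d[i])>4 and abs(d[i])>=abs(d[i-1]) and abs(d[i])>=abs(d[i+1])])
m("w11",dict(pad=((297,176),.037),jaw=((297,229),.037)))
m("w12",dict(pad=((297,182),.037),jaw=((297,229),.037)))
E
```

```text
w7 [(23, np.float64(-21.5)), (31, np.float64(20.0)), (40, np.float64(-20.2)), (55, np.float64(20.0)), (60, np.float64(-5.0)), (64, np.float64(4.1)), (72, np.float64(-20.8)), (76, np.float64(18.7)), (81, np.float64(-11.5)), (86, np.float64(4.3)), (92, np.float64(10.0)), (95, np.float64(-9.3)), (100, np.float64(-4.6)), (104, np.float64(5.8)), (127, np.float64(-5.3))]
w11 [(7, np.float64(-14.1)), (12, np.float64(4.4)), (54, np.float64(5.8)), (67, np.float64(-11.5)), (71, np.float64(8.4)), (78, np.float64(-20.9)), (87, np.float64(17.5)), (90, np.float64(15.1)), (102, np.float64(-21.3)), (106, np.float64(16.5)), (110, np.float64(-10.5)), (121, np.float64(10.6)), (124, np.float64(-10.9))]
w12 [(9, np.float64(-14.0)), (14, np.float64(4.3)), (57, np.float64(6.2)), (70, np.float64(-12.0)), (73, np.float64(8.9)), (81, np.float64(-21.1)), (90, np.float64(23.8)), (103, np.float64(-20.5)), (107, np.float64(15.5)), (111, np.float64(-10.4)), (122, np.float64(9.4)), (126, np.float64(-10.3))]
w11 pad [0.6409 0.1502]
w11 jaw [0.625  0.1506]
w12 pad [0.6414 0.1502]
w12 jaw [0.6274 0.1505]
```

The pad is about 7–8 mm in (pad to jaw 14.0 mm, free about 22), which is half way. The trigger is held at about 0.29. I'll check that the hold is steady and the mould is flush.

```bash
python3 - <<'E'
from h import *
o=robot.get_obs(); print(o["time"],o["tool_pos"],o["wrist_force"])
for n in ("scene","side"):
    p=cams.snapshot(n); f=p["frame"][:,:,::-1]
    a=f[160:260,220:390] if n=="scene" else f[170:270,250:420]
    cv2.imwrite(f"pics/{n}13.png",cv2.resize(a,None,fx=4.5,fy=4.5,interpolation=cv2.INTER_CUBIC))
for i in range(4): cams.snapshot("wrist")
o=robot.get_obs(); print(o["time"],o["tool_pos"],o["wrist_force"])
E
python3 meas.py w13
```

```text
21.15 [0.50680188 0.15301781 0.116342  ] [-13.64389519   0.04503791   5.44976684]
21.45 [0.50677283 0.15302395 0.11634195] [-12.8821382   -0.05832999   5.53694825]
[0.5555 0.1551 0.2897] [-0.113 -0.008 -1.592]
trigger_tip [([323.1, 262.8], array([0.5257, 0.1519, 0.129 ]), 0.63)]
pad_face [([318.1, 76.9], array([0.6432, 0.1505, 0.0225]), 0.67)]
```

View pics/scene13.png

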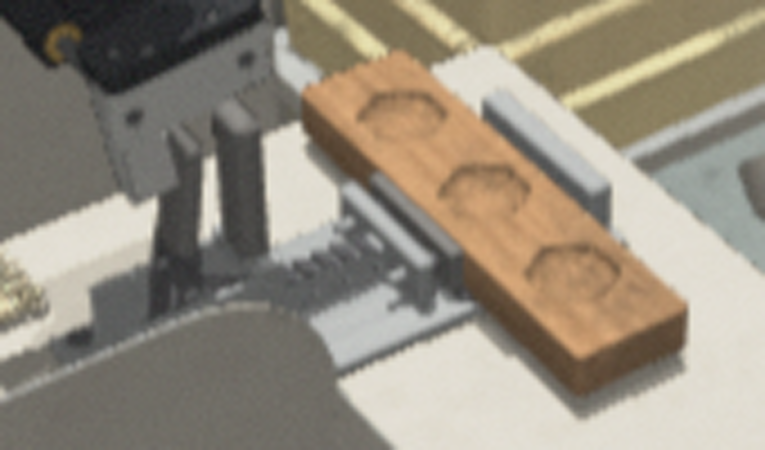

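View pics/w13z.png

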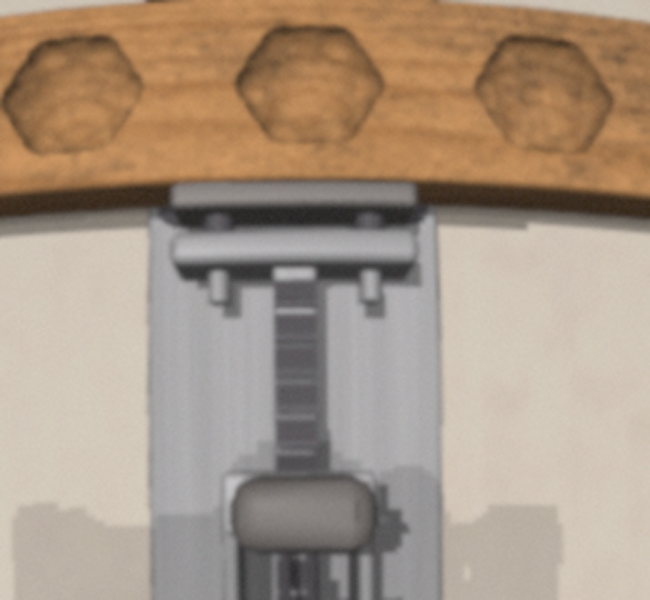

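View pics/side13.png

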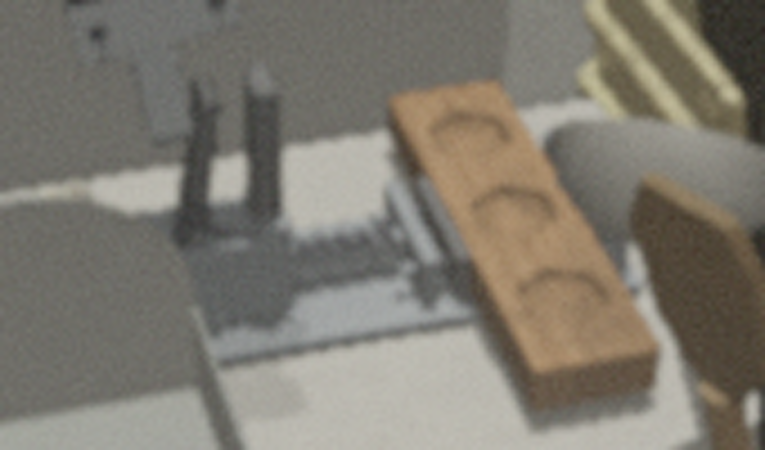

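```bash
python3 -c "
from bench import robot
print(robot.close_job()); print(robot.get_obs()['time'])"
```

```text
the job is handed in; nothing more can be done
None
the job is handed in; nothing more can be done
```

I handed the job in with the mould clamped against the fixed jaw, the pad about half in, and the trigger still held squeezed. No verdict came back.

- **Strokes:** I made four full strokes with the closed fingertips. Each went to the stop, where the push rose to about 24–29 N with no further movement. Each time the trigger came right back, and the jaw advanced about 10 mm.
- **Final squeeze:** The fifth stroke I made in small steps while watching the pad, and stopped with the trigger at about 0.29 rad, just short of its stop.
- **Pad:** The last measured pad-to-jaw spacing was 14.0 mm, against 21–22 mm with the pad out. That puts it about 7–8 mm in, give or take 1 mm.
- **Mould against the jaw:** Over the last 2.7 mm of jaw travel the pad face stayed put, so the mould was bearing on the fixed jaw, and it looked square in the pictures. I judged this indirectly because the contact line itself was hidden in the final views.
- **Hold:** Pose and push (about 13 N) were steady in the last checks before I handed in at about 21.6 s.
- **Things standing around:** The arm's path stayed clear of them, but I did not measure them again at the end. The networks were also unreliable on some of them. They never reported the white-topped jar behind the hand, and one view named the brush as a possible ring mould.

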